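# Find the concealed catch of the shop's cash box

### The arm

A 6-joint arm with a two-finger parallel gripper is mounted at the origin on the work surface. World frame = base frame: x ahead of the robot, y to its left, z up, the work surface at z = 0. Lengths are in m, angles in rad, forces in N, time in s.
With the tool pointing down it reaches from about 0.275 to 0.825 m from the base axis. Payload 4.9 kg.
Tool frame: the origin (TCP) lies midway between the tips of the shut fingers; the grasp point (between the pads) lies 19 mm behind it; z points along the fingers, x is the direction in which the jaws open and shut, and the axes are right-handed (so a half turn about z gives the same grasp; the last joint's range is limited). The gripper opens to 85 mm and grips with 20 to 120 N. Pads are 22 mm wide; open, the fingers measure 114 mm over their backs; the gripper's body (76 mm by 85 mm) begins 54 mm behind the grasp point. The pads swing forward as they close: fully open they stand 13 mm farther back than shut.
Start: joints at [1.093, 0.326, -0.193, 1.052, 0, 1.437], TCP at [0.185, 0.518, 0.231] pointing down, gripper open.
Joint ranges: [-2.65, 2.65], [-0.97, 1.79], [-1.3, 1.35], [-1.93, 2.1], [-1.47, 1.37], [-3.14, 3.14]. Speed limits (rad/s): [2.57, 2.57, 3.14, 3.14, 3.14, 3.14].

### API

Orientations are given as a unit quaternion [x, y, z, w].
In Python, from workcell import manip gives the robot as it stands.
- The arm moves only by the shell command python3 -m inch 'ROWS'. ROWS is JSON, a list that holds one entry, the list of rows, each a list of 7 numbers: the closure, from 0 (fully open) to 1 (shut), then the shift along the tool's x, y, z in units of 25 mm (1.0 is 25 mm), then the turn, a rotation vector about the tool's x, y, z in units of 6 degrees (1.0 is 6 degrees). A call has 1 to 12 rows; each row is the pose to reach, as a shift and turn from the pose commanded when the call began, along the tool's axes at that moment; what a row does not reach only later rows make up. A row lasts 1/12 s, in which the tool goes at most 41.7 mm and 7.16 degrees, less where a joint would pass 70% of its speed; a pose out of reach is approached as far as the arm can. A call with a gripper value outside its range is refused whole. The fingers move at their own pace and stop on an object; the grip force is fixed at half the most. Time passes only in rows, so rows that repeat a pose let the fingers close. It gives the time, the measured TCP pose, the force and the opening at its end, in the units of the state.
- manip.read_state(): the state, without advancing time (a new reading comes with each control period).
- manip.get_image(name): name is "scene" or "top" or "wrist"; returns a dict with "img" (400x640x3 uint8, red, green, blue), "z_map" (400x640 float32, m along the optical axis (not along the pixel's ray), 0 where there is no reading), "fx", "fy", "cx", "cy" (pixels), "k1" (the pictures are not rectified: a ray, as slopes to the right and down, at radius r is drawn at 1 + k1 r^2 times it, then the intrinsics apply), "xyz" and "attitude" of the camera in the world; the wrist camera has in their place "mount" (4x4, takes a point from camera to tool coordinates, whose origin is the TCP and whose axes are the tool frame's). Camera axes: x right, y up, looking along -z (the intrinsics and any distortion apply to the point x, -y, -z); pixel columns grow to the right and rows downward; lengths in m; the calibration is good to about 2 mm. A picture is of the moment at which its call begins: read the wrist's pose just before it.
- manip.close_job(): hands the job in, once; it reports no verdict.
Trained networks look in a picture, given as the dict that the camera call returned (one of the last four; its "shot" number tells which), for a name from the list of things; names that differ only in an ending like _2 or _b are one class to them, and where a whole thing is asked for, a point or a joint stands for the part that bears it (a point fixed in the world has none). Each returns a list of dicts, best first, with "conf" (0 to 1); they miss things now and then, are a little off and sometimes report something else, mostly with a low value. They report only what shows in the picture. A call takes as long as a camera call.
- manip.search_frame(picture, query): "location" ([x, y, z] in m, in the coordinates of the camera as it stood for that picture, good to about 4 mm: the middle of the surface that is visible of it).
- manip.silhouettes(picture, query): "mask" (400x640 bool, what is visible of it).
- manip.pinpoint(picture, query): "location" ([x, y, z] in m, in the coordinates of the camera as it stood for that picture, good to about 4 mm: a listed point, or the origin of a listed thing).
The state is a dict: "t": time; "joint_pos": joint angles; "qd": joint speeds; "effort": joint torques, N m; "position": TCP position; "tool_rot": TCP orientation; "contact_force": force on the tool from outside, world axes, zero at the start; "wrist_torque": the same for the moment, N m; "gripper_width": opening from 0.0 (shut) to 1.0 (fully open).
Only numpy, scipy, OpenCV 4.12 (cv2) and the standard library are available. Lean on these libraries where they do the work, as an engineer would, in place of code of your own. Each camera call takes 0.05 s, during which the arm holds its last target.

### The job

The wooden cash box on the shop counter has no handle: its drawer is held by a concealed catch, a flush wooden button sunk in one of the five boards of the panel on its top. Find the button, feeling for it across the panel with the fingertips if the eye cannot tell, and press it down with the fingertips so that the drawer springs open, then take the hand away and leave the drawer standing open. Grasp and lift nothing, and leave the jars and the ticket holder where they stand.

Things in the scene. Friction and masses are not known exactly. Their poses are not given: they have to be found in the camera images.
- cashbox: Wooden cash box fixed to the counter, 260 mm deep (x), 380 mm wide (y), 110 mm high; origin: centre of its underside; x points from the drawer side to the back, y to the left, z up. Its top holds a flat, rigid panel of five equal boards side by side along y, each 64 mm (y) by 120 mm (x), level with the rest of the top.
- panel (a point): Centre of the panel's upper surface, 100 mm behind the box's front face, axes as the cash box. The five boards' middles lie at x = 0, y = -128, -64, 0, 64 and 128 mm. Exactly one board (which one varies) has the catch's button at its middle; the other four are plain and do not give.
- catch (a joint): Travel of the button, m: 0 at rest, 0.007 fully down; drawer let go at 0.004. A pad of the boards' wood, 37 x 37 mm in a 40 x 40 mm opening, its face 2.5 mm below the panel at rest, seen only by the gap and step round it. Goes straight down and springs back; 2 N starts it, 5 to 6 N takes it fully down. Which board it is in is not told: feel or look for it.
- drawer (a joint): Opening of the drawer, m: 0 = shut, 0.085 = fully open. It is held shut by the catch; once let go, a spring pushes it out in about a second, towards -x of the panel's frame, and holds it there. It cannot be opened in any other way.
- drawer_front (a point): Middle of the drawer's plain front face, 314 mm wide and 78 mm high, which has no handle; it moves with the drawer. Same axes as the panel's frame.
- jar_a_mid (a point): Bystander: centre (half-way up) of a loose honey jar, 60 mm across and 75 mm high, standing on the back of the cash box's top, 105 to 120 mm behind the middle line of the panel.
- jar_b_mid (a point): Bystander: centre (half-way up) of a loose honey jar, 66 mm across and 90 mm high, standing on the counter to the left (+y) of the cash box.
- ticket_block_mid (a point): Bystander: centre of the wooden foot (30 x 90 x 22 mm) of a loose price-ticket holder with an upright card, 67 mm high in all, on the counter to the right (-y) of the cash box.

How it is judged:
On the way:
1. the button of the catch is pressed down by the fingers, at least 4 mm (value of joint catch above 0.004 m and contact force between the fingers and anything else above 1 N), for 0.05 s.
At the end, for the whole second after the job is handed in: The drawer has sprung open (more than 70 of its 85 mm) and stands still, the button has come back up (less than 2 mm down), and the two jars and the ticket holder are within 20 mm of where they stood (value of joint drawer above 0.07 m and velocity of joint drawer below 0.02 m/s and value of joint catch below 0.002 m and distance of each of jar_a_mid, jar_b_mid, ticket_block_mid from where it was at the start of the episode below 0.02 m); the robot touches nothing.
It fails at once if the jar on the cash box is lifted, pushed away or tipped (distance of jar_a_mid from where it was at the start of the episode above 0.02 m or angle between jar_a_mid's own z axis and vertical above 0.35 rad).
It fails at once if the jar beside the cash box is lifted, pushed away or tipped (distance of jar_b_mid from where it was at the start of the episode above 0.02 m or angle between jar_b_mid's own z axis and vertical above 0.35 rad).
It fails at once if the ticket holder is lifted, pushed away or tipped (distance of ticket_block_mid from where it was at the start of the episode above 0.02 m or angle between ticket_block_mid's own z axis and vertical above 0.35 rad).
It also fails if it takes over 48 s, if anything falls off the work surface, if the arm or the gripper's body presses on something with over 40 N, if the wrist force passes 120 N, or if a joint passes its speed limit or range.

## Working session

There is one attempt and no reset: what is moved stays moved. The work goes in short steps, Python scripts to look and compute and a shell command to move; the robot and the scene stay as the last step left them, time stands still between calls to the robot, and variables do not carry over. Pictures are saved under pics/ and viewed, and the job is handed in when it is done.

```bash
ls; mkdir -p pics; cat > h.py <<'E'
import numpy as np, cv2
from workcell import manip
from scipy.spatial.transform import Rotation as R
def save(n,im): cv2.imwrite(f'pics/{n}.png',im[:,:,::-1])
def att(a):
    a=np.array(a,float)
    return a if a.shape==(3,3) else R.from_quat(a).as_matrix()
def w(p,loc): return np.array(p['xyz'])+att(p['attitude'])@np.array(loc)
E
python3 - <<'E'
from h import *
s=manip.read_state();print(s)
for c in ['scene','top']:
    p=manip.get_image(c);save(c+'0',p['img'])
    print(c,p['xyz'],p['attitude'],p['fx'],p['k1'],p['z_map'].max())
    for q in ['cashbox','panel','jar_a_mid','jar_b_mid','ticket_block_mid','drawer_front','catch']:
        try: print(q,[(np.round(w(p,d['location']),3).tolist(),round(d['conf'],2)) for d in manip.pinpoint(p,q)])
        except Exception as e: print(q,e)
E
```

```text
pics
{'t': 0.0, 'joint_pos': array([ 1.09283361e+00,  3.26917683e-01, -1.93560365e-01,  1.05201213e+00,
        1.63725230e-05,  1.43659877e+00]), 'qd': array([ 7.43195449e-04,  9.09576675e-05,  1.54193330e-03,  5.28283617e-04,
       -3.94415144e-04, -6.44950432e-04]), 'effort': array([-1.43627927e-03, -4.43395400e+01,  2.62444496e+01,  1.54770864e-02,
       -3.49202037e-04, -8.08202230e-06]), 'position': array([0.18508705, 0.5173151 , 0.23052503]), 'tool_rot': array([ 8.17628706e-01,  5.75745241e-01, -7.55261635e-04,  3.83317027e-04]), 'contact_force': array([-1.28276537, -0.5817853 , -0.36897883]), 'wrist_torque': array([-0.01304888,  0.03042952,  0.03325087]), 'gripper_width': 0.994825518094708}
scene [ 1.53641948 -0.56256234  1.20684865] [0.34682004 0.18159157 0.44982412 0.80274444] 513.8452618311915 -0.15268614525454008 3.9998927
cashbox [([0.615, -0.091, 0.001], 0.7)]
panel [([0.584, -0.082, 0.111], 0.56)]
jar_a_mid [([0.707, -0.046, 0.148], 0.61)]
jar_b_mid [([0.66, 0.199, 0.047], 0.83)]
ticket_block_mid [([0.575, -0.376, 0.014], 0.58)]
drawer_front []
catch it knows: cashbox, drawer_front, jar_a_mid, jar_b_mid, panel, ticket_block_mid
top [0.48509464 0.03355167 1.35246268] [ 0.02595066 -0.01917089 -0.70330619  0.71015452] 497.524770092 0.016986906717209226 2.1889138
cashbox []
panel []
jar_a_mid [([0.709, -0.048, 0.152], 0.85)]
jar_b_mid [([0.659, 0.197, 0.046], 0.63)]
ticket_block_mid [([0.576, -0.372, 0.009], 0.89)]
drawer_front [([0.493, -0.051, 0.047], 0.59)]
catch it knows: cashbox, drawer_front, jar_a_mid, jar_b_mid, panel, ticket_block_mid
```

View pics/top0.png

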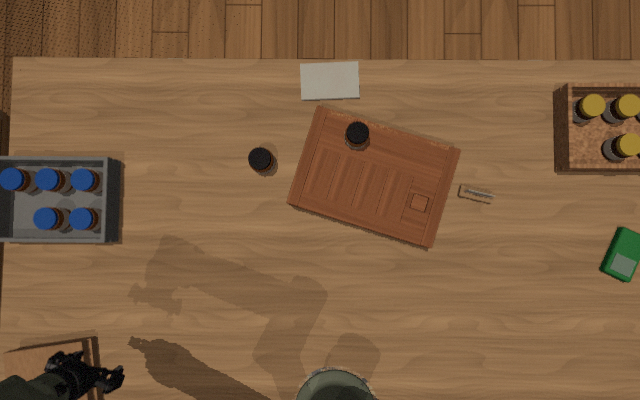

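View pics/scene0.png

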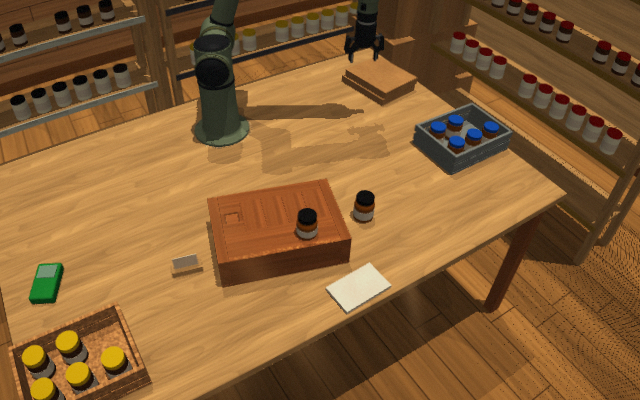

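The top view shows a square outline at about (419,203), in the rightmost board (-y end). The scene view agrees, at (232,215). Jar A is at (357,133), jar B at (261,160) and the ticket holder at (476,193). Next I'll localise the square and check its depth.

```bash
cat >> h.py <<'E'
def pix(p,u,v,z=None):
    x=(u-p['cx'])/p['fx'];y=(v-p['cy'])/p['fy']
    a,b=x,y
    for _ in range(20):
        r=a*a+b*b;a=x/(1+p['k1']*r);b=y/(1+p['k1']*r)
    d=att(p['attitude'])@np.array([a,-b,-1.]);o=np.array(p['xyz'])
    if z is None: return o+d*p['z_map'][int(round(v)),int(round(u))]
    return o+d*(z-o[2])/d[2]
E
python3 - <<'E'
from h import *
p=manip.get_image('top')
for n,(u,v) in dict(btn=(419,203),BL=(318,107),BR=(460,149),FR=(430,248),FL=(289,203)).items(): print(n,pix(p,u,v,.11).round(4),pix(p,u,v).round(4))
big=cv2.resize(p['img'][95:260,280:470],None,fx=4,fy=3.6,interpolation=cv2.INTER_CUBIC);save('topz',big)
z=p['z_map'][95:260,280:470]
H=np.array([[pix(p,u,v)[2] for u in range(280,470)] for v in range(95,260)])
g=np.clip((H-.1)/.02,0,1)*255
cv2.imwrite('pics/h.png',cv2.resize(g.astype(np.uint8),None,fx=4,fy=3.6,interpolation=0))
q=manip.get_image('scene');print('scene btn',pix(q,232,215,.11))
save('scz',cv2.resize(q['img'][170:280,200:355],None,fx=5,fy=5,interpolation=cv2.INTER_CUBIC))
E
```

```text
btn [ 0.5465 -0.2048  0.11  ] [ 0.5467 -0.2054  0.1071]
BL [0.7872 0.0494 0.11  ] [0.7873 0.0494 0.1096]
BR [ 0.6831 -0.3076  0.11  ] [ 0.6834 -0.3083  0.1075]
FR [ 0.4352 -0.2316  0.11  ] [ 0.4306 -0.2561 -0.0048]
FL [0.5434 0.1195 0.11  ] [0.5434 0.1195 0.1108]
scene btn [ 0.5388823  -0.20041432  0.11      ]
```

View pics/topz.png

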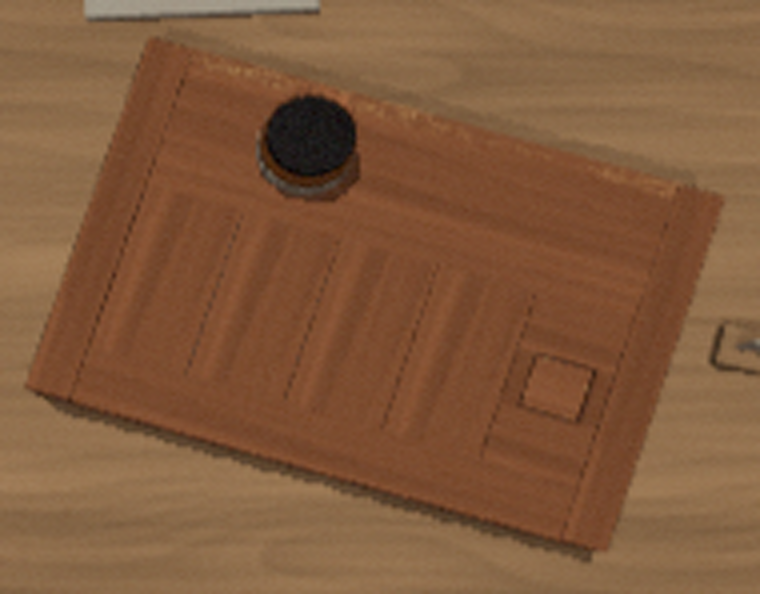

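View pics/scz.png

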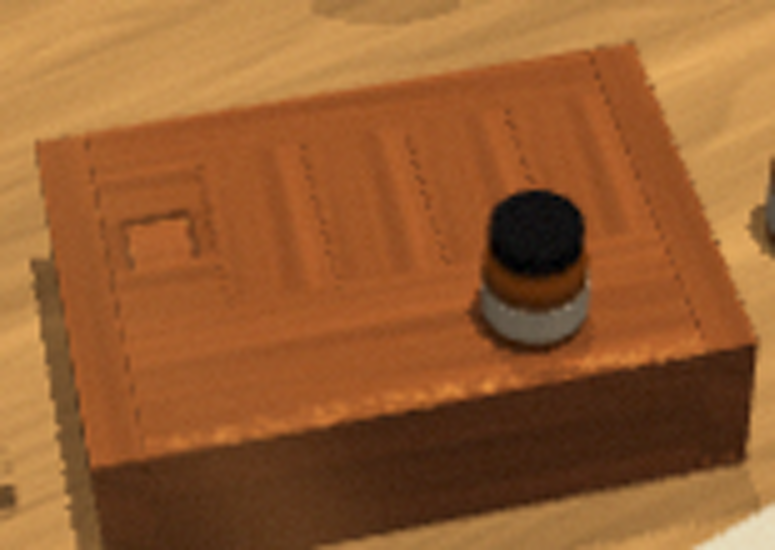

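View pics/h.png

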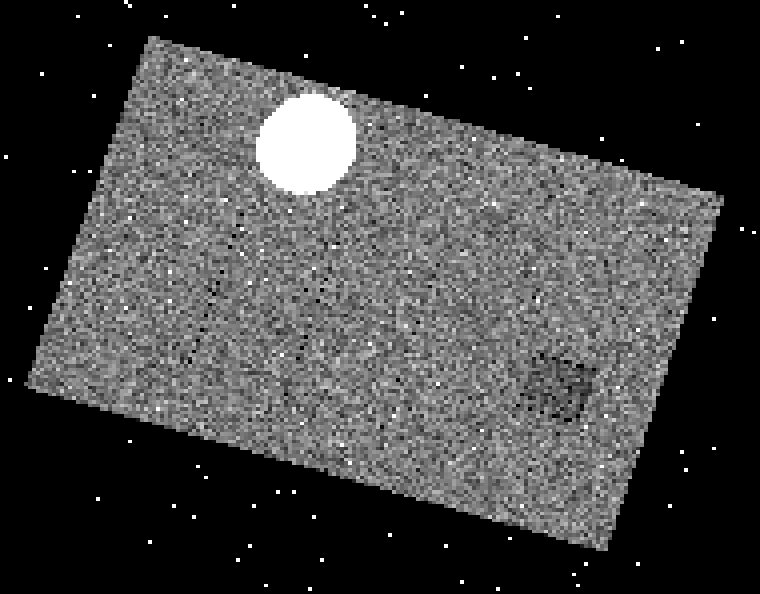

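The evidence agrees: depth shows a recessed square in the board at y = -128. Next I work out the move in tool units.

```bash
cat > plan.py <<'E'
from h import *
import sys
def plan(tgt,yaw=np.radians(-17.1)):
    s=manip.read_state();T=R.from_quat(s['tool_rot']);d=T.inv().apply(np.array(tgt)-s['position'])/.025
    best=None
    for k in range(4):
        a=yaw+k*np.pi/2;X=np.array([np.cos(a),np.sin(a),0]);Z=np.array([0,0,-1.]);D=R.from_matrix(np.c_[X,np.cross(Z,X),Z])
        rv=(T.inv()*D).as_rotvec(degrees=True)/6
        print('k',k,'turn',rv.round(2))
    print('t',s['t'],'pos',s['position'].round(4),'F',s['contact_force'].round(2),'j',s['joint_pos'].round(2),'shift',d.round(2), 'x axis',T.as_matrix()[:,0].round(2))
plan([float(a) for a in sys.argv[1:4]])
E
python3 plan.py 0.546 -0.206 0.2
```

```text
k 0 turn [-0.   -0.   14.57]
k 1 turn [-0.   -0.   -0.43]
k 2 turn [  0.    -0.   -15.43]
k 3 turn [-0.    0.   29.57]
t 0.8 pos [0.1854 0.5178 0.2313] F [-0.41 -0.64  0.86] j [ 1.09  0.33 -0.19  1.05  0.    1.44] shift [-22.4   23.34   1.25] x axis [0.34 0.94 0.  ]
```

```bash
python3 -m inch '[[[1,-1.1,1.15,0,0,0,-0.1],[1,-2.2,2.3,0,0,0,-0.2],[1,-3.3,3.45,0,0,0,-0.4],[1,-4.4,4.6,0,0,0,-0.4],[1,-5.5,5.75,0,0,0,-0.4],[1,-6.6,6.9,0,0,0,-0.4],[1,-7.7,8.05,0,0,0,-0.4],[1,-8.8,9.2,0,0,0,-0.4],[1,-9.9,10.3,0,0,0,-0.4],[1,-11,11.5,0,0,0,-0.4],[1,-12.1,12.6,0,0,0,-0.4],[1,-13.2,13.8,0,0,0,-0.4]]]'; python3 plan.py 0.546 -0.206 0.2
```

```text
t: 1.8
position: [0.3993, 0.0891, 0.2317]
tool_rot: [0.805, 0.593, 0.0, 0.0]
contact_force: [1.0, 0.4, 0.4]
gripper_width: 0.001
k 0 turn [ 0.000e+00 -1.000e-02  1.497e+01]
k 1 turn [ 0.01 -0.01 -0.03]
k 2 turn [ 1.000e-02  0.000e+00 -1.503e+01]
k 3 turn [-1.000e-02 -1.000e-02  2.997e+01]
t 1.8 pos [0.3993 0.0891 0.2317] F [0.98 0.39 0.44] j [ 0.04  0.06 -0.53  0.98  0.    0.34] shift [-9.52  9.11  1.27] x axis [0.3  0.95 0.  ]
```

```bash
python3 -m inch '[[[1,-1,1,0,0,0,0],[1,-2,2,0,0,0,0],[1,-3,3,0,0,0,0],[1,-4,4,0,0,0,0],[1,-5,5,0,0,0,0],[1,-6,6,0,0,0,0],[1,-7,7,0.3,0,0,0],[1,-8,8,0.6,0,0,0],[1,-9,8.8,0.9,0,0,0],[1,-9.3,8.9,1.2,0,0,0],[1,-9.3,8.9,1.2,0,0,0],[1,-9.3,8.9,1.2,0,0,0]]]'; python3 plan.py 0.546 -0.206 0.16
python3 - <<'E'
from h import *
s=manip.read_state();p=manip.get_image('wrist');save('w1',p['img']);
T=R.from_quat(s['tool_rot']).as_matrix();M=np.array(p['mount'])
p['xyz']=s['position']+T@M[:3,3];p['attitude']=T@M[:3,:3]
print(p['xyz'],p['fx'],p['cx'],p['k1'])
import pickle;pickle.dump(p,open('w1.pkl','wb'))
E
```

```text
t: 2.8
position: [0.5413, -0.1968, 0.2006]
tool_rot: [0.806, 0.592, -0.0, -0.001]
contact_force: [-0.2, -0.1, -1.0]
gripper_width: 0.001
k 0 turn [-2.000e-02  1.000e-02  1.496e+01]
k 1 turn [-0.02 -0.01 -0.04]
k 2 turn [-1.000e-02 -2.000e-02 -1.504e+01]
k 3 turn [-1.000e-02  3.000e-02  2.996e+01]
t 2.8 pos [ 0.5413 -0.1968  0.2006] F [-0.18 -0.14 -0.98] j [-0.48  0.4  -0.17  1.01  0.   -0.17] shift [-0.3   0.29  1.62] x axis [0.3  0.95 0.  ]
[ 0.46840517 -0.17411466  0.34253269] 314.67860883458354 318.8479882619623 -0.05348022040593268
```

View pics/w1.png

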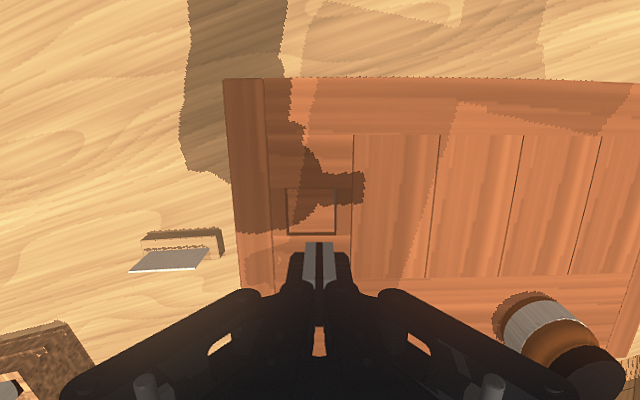

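The wrist view shows the button opening with corners at about (287,189) to (337,235), centred near (312,211). I'll locate it from that.

```bash
python3 - <<'E'
from h import *
import pickle
p=pickle.load(open('w1.pkl','rb'))
for u,v in [(287,189),(337,188),(337,235),(288,234),(312,211)]: print(pix(p,u,v,.11).round(4),pix(p,u,v).round(4))
save('w1z',cv2.resize(p['img'][170:270,260:380],None,fx=6,fy=6))
E
```

```text
[ 0.5231 -0.2168  0.11  ] [ 0.5238 -0.2173  0.107 ]
[ 0.5339 -0.18    0.11  ] [ 0.5339 -0.18    0.1097]
[ 0.5714 -0.191   0.11  ] [ 0.572  -0.1911  0.1088]
[ 0.5588 -0.2284  0.11  ] [ 0.5603 -0.2292  0.1063]
[ 0.5459 -0.204   0.11  ] [ 0.5471 -0.2044  0.1065]
```

View pics/w1z.png

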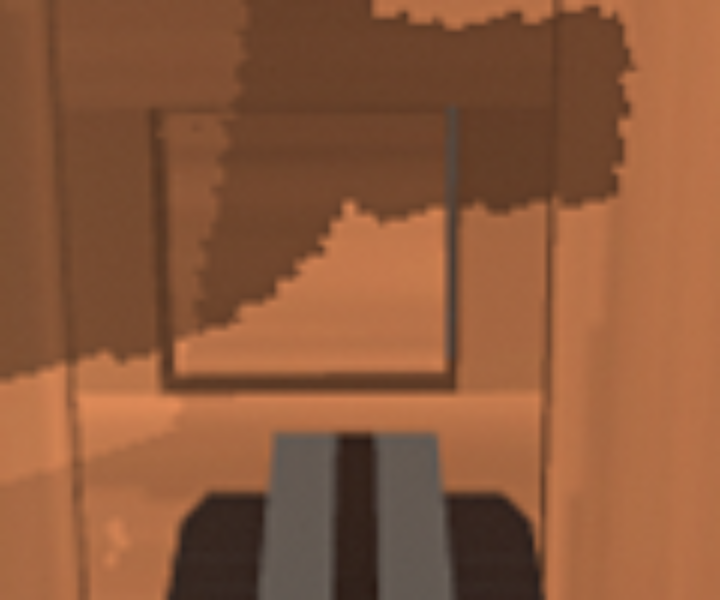

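The estimates agree at (0.546, -0.205). Moving above it and lowering to about z = 0.13.

```bash
python3 plan.py 0.546 -0.205 0.13|tail -1; python3 -m inch '[[[1,-0.3,0.27,0.5,0,0,0],[1,-0.3,0.27,1.2,0,0,0],[1,-0.3,0.27,2,0,0,0],[1,-0.3,0.27,2.8,0,0,0],[1,-0.3,0.27,2.8,0,0,0],[1,-0.3,0.27,2.8,0,0,0],[1,-0.3,0.27,2.8,0,0,0]]]'; python3 plan.py 0.546 -0.205 0.1075|tail -1
```

```text
t 2.85 pos [ 0.5416 -0.1963  0.2012] F [-0.02  0.1   0.25] j [-0.48  0.4  -0.17  1.01  0.   -0.17] shift [-0.28  0.28  2.85] x axis [0.3  0.95 0.  ]
t: 3.43
position: [0.5471, -0.2063, 0.1323]
tool_rot: [0.805, 0.593, 0.0, 0.001]
contact_force: [-0.7, 0.1, -0.4]
gripper_width: -0.001
t 3.4333 pos [ 0.5471 -0.2063  0.1323] F [-0.7   0.1  -0.39] j [-0.49  0.47 -0.24  0.86  0.   -0.19] shift [ 0.04 -0.06  0.99] x axis [ 0.3   0.96 -0.  ]
```

```bash
python3 -m inch '[[[1,0.03,-0.04,0.4,0,0,0],[1,0.03,-0.04,0.7,0,0,0],[1,0.03,-0.04,0.9,0,0,0],[1,0.03,-0.04,1,0,0,0],[1,0.03,-0.04,1.05,0,0,0],[1,0.03,-0.04,1.05,0,0,0],[1,0.03,-0.04,1.05,0,0,0]]]'
```

```text
t: 4.02
position: [0.5457, -0.2054, 0.105]
tool_rot: [0.805, 0.593, -0.0, -0.0]
contact_force: [0.2, -0.2, 0.8]
gripper_width: 0.004
```

```bash
python3 -m inch '[[[1,0,0,0.06,0,0,0],[1,0,0,0.12,0,0,0],[1,0,0,0.18,0,0,0],[1,0,0,0.18,0,0,0],[1,0,0,0.18,0,0,0]]]'
```

```text
t: 4.43
position: [0.5458, -0.2055, 0.1007]
tool_rot: [0.805, 0.593, 0.0, 0.0]
contact_force: [-1.5, -0.3, 4.7]
gripper_width: -0.002
```

```bash
python3 -c "
from workcell import manip
print(manip.read_state()['contact_force'])"; python3 -m inch '[[[1,0,0,0.05,0,0,0],[1,0,0,0.1,0,0,0],[1,0,0,0.1,0,0,0],[1,0,0,0.1,0,0,0]]]'
```

```text
[-1.48450698 -0.31695401  4.65096795]
t: 4.77
position: [0.5459, -0.2055, 0.1003]
tool_rot: [0.805, 0.593, 0.0, 0.001]
contact_force: [-6.9, 3.5, 20.1]
gripper_width: 0.003
```

The button has bottomed at about 20 N. I'll check the drawer and then retract straight up.

```bash
python3 -m inch '[[[1,0,0,-0.4,0,0,0],[1,0,0,-1,0,0,0],[1,0,0,-2,0,0,0],[1,0,0,-3,0,0,0],[1,0,0,-4,0,0,0],[1,0,0,-5,0,0,0],[1,0,0,-5,0,0,0],[1,0,0,-5,0,0,0],[1,0,0,-5,0,0,0],[1,0,0,-5,0,0,0],[1,0,0,-5,0,0,0],[1,0,0,-5,0,0,0]]]'
python3 - <<'E'
from h import *
for c in ['scene','top']:
    p=manip.get_image(c);save(c+'1',p['img'])
    for q in ['jar_a_mid','jar_b_mid','ticket_block_mid','drawer_front']:
        print(q,[(np.round(w(p,d['location']),3).tolist(),round(d['conf'],2)) for d in manip.pinpoint(p,q)])
E
```

```text
t: 5.77
position: [0.5452, -0.2052, 0.2218]
tool_rot: [0.805, 0.593, -0.0, -0.001]
contact_force: [-1.0, 0.3, -0.1]
gripper_width: -0.001
jar_a_mid []
jar_b_mid [([0.658, 0.198, 0.048], 0.83)]
ticket_block_mid [([0.576, -0.376, 0.011], 0.79)]
drawer_front [([0.405, -0.033, 0.052], 0.56)]
jar_a_mid [([0.712, -0.048, 0.151], 0.56)]
jar_b_mid [([0.659, 0.198, 0.047], 0.68)]
ticket_block_mid []
drawer_front [([0.413, -0.025, 0.044], 0.7)]
```

View pics/top1.png

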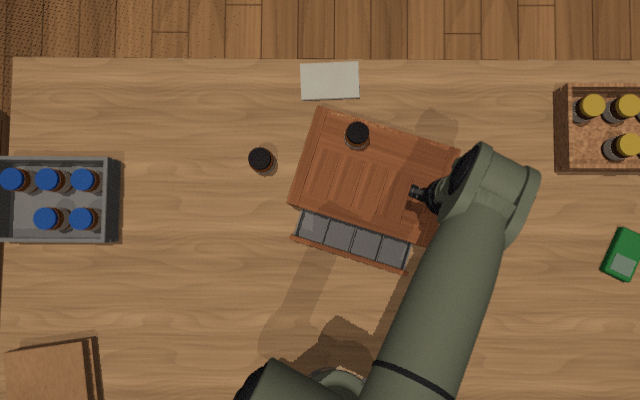

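View pics/scene1.png

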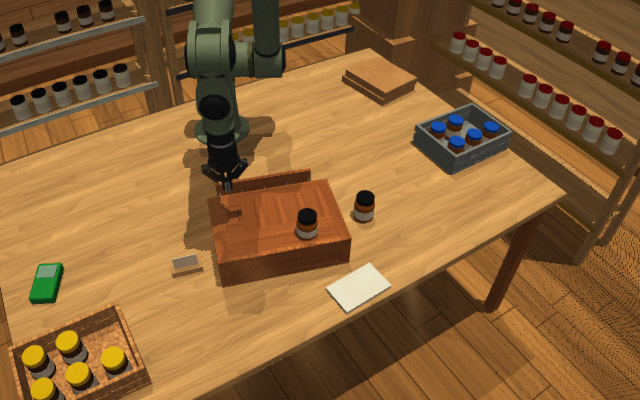

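The top view shows the drawer out along (290,238) to (408,270), with its inside visible. The jars are at the same pixels as before, (357,133) and (261,160), and the scene view shows the ticket holder where it was, at (187,264). I'll let it settle, then check once more that the button is back up.

```bash
python3 -m inch '[[[1,0,0,-0.5,0,0,0],[1,0,0,-0.5,0,0,0],[1,0,0,-0.5,0,0,0],[1,0,0,-0.5,0,0,0],[1,0,0,-0.5,0,0,0],[1,0,0,-0.5,0,0,0],[1,0,0,-0.5,0,0,0],[1,0,0,-0.5,0,0,0]]]'
python3 - <<'E'
from h import *
p=manip.get_image('top')
x=np.array([.956,-.294,0])
fr=[w(p,d['location']) for d in manip.pinpoint(p,'drawer_front')[:1]]
print('open', [((np.array([.5835,-.0837,0])-f)@x-.1) for f in fr])
s=manip.read_state();q=manip.get_image('wrist');save('w2',q['img'])
T=R.from_quat(s['tool_rot']).as_matrix();M=np.array(q['mount'])
q['xyz']=s['position']+T@M[:3,3];q['attitude']=T@M[:3,:3]
yb=np.array([.294,.956,0]);c=np.array([.546,-.205,.11])
P=np.array([[pix(q,u,v) for u in range(250,400)] for v in range(120,330)]).reshape(-1,3)
a=(P-c)@x;b=(P-c)@yb;ok=abs(P[:,2]-.11)<.02
i=ok&(abs(a)<.014)&(abs(b)<.014);o=ok&(abs(b)<.028)&(((a<-.025)&(a>-.055)))
print('btn',np.median(P[i,2]),i.sum(),'board',np.median(P[o,2]),o.sum(), s['contact_force'])
E
```

```text
t: 6.93
position: [0.5456, -0.2054, 0.2353]
tool_rot: [0.805, 0.593, -0.0, -0.0]
contact_force: [0.2, 0.3, -0.1]
gripper_width: -0.002
open [np.float64(0.08348427301198136)]
btn 0.10683819156195096 949 board 0.10920704495115202 2301 [ 0.04974023  0.40992843 -0.15615695]
```

View pics/w2.png

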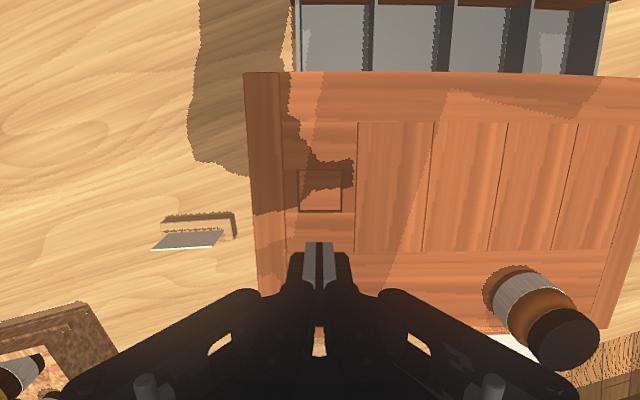

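The wrist view shows the drawer open along the top edge. The button, at about (320,190), sits 2.4 mm below its board, which is its rest depth.

```bash
python3 -c "
from workcell import manip
print(manip.close_job())"
```

```text
the job is handed in; nothing more can be done
None
```

The drawer is standing open and the job is handed in at about 7 s of the 48 s allowed. No verdict was reported.

**What I did:** I found the button by eye in the rightmost board (y = -128 mm), where both cameras showed the square outline and the depth reading showed the recess. I shut the fingers and pressed it straight down to its stop. It read about 5 N near the bottom and 20 N at the stop. I then lifted the hand about 130 mm clear.

**Last checks:**
- **Drawer:** about 83 mm open, measured from the camera. I did not measure its speed, but over a second had passed since it opened.
- **Button:** back at its rest depth, about 2.4 mm below the board.
- **Jars and ticket holder:** within about 4 mm of their first positions, which is the measurement noise.
- **Robot:** contact force near zero.

**Missed detections:** in the check after lifting, the detector missed jar A in the scene view and the ticket holder in the top view. Each was located in the other camera's view.

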